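# Core check on the tape rewinder: hold the brake half on

### The arm

A 6-joint arm with a two-finger parallel gripper is mounted at the origin on the work surface. World frame = base frame: x ahead of the robot, y to its left, z up, the work surface at z = 0. Lengths are in m, angles in rad, forces in N, time in s.
With the tool pointing down it reaches from about 0.35 to 0.975 m from the base axis. Payload 7.1 kg.
Tool frame: the origin (TCP) lies midway between the tips of the shut fingers; the grasp point (between the pads) lies 19 mm behind it; z points along the fingers, y is the line along which they close (so a half turn about z gives the same grasp; the last joint's range is limited). The gripper opens to 88 mm and grips with 3 to 60 N. Pads are 20 mm wide; open, the fingers measure 115 mm over their backs; the gripper's body (75 mm by 178 mm) begins 61 mm behind the grasp point.
Start: joints at [-1.351, 0.423, 1.63, -0, 1.089, -0.019], TCP at [0.148, -0.607, 0.223] pointing down, gripper open.
Joint ranges: [-3, 3], [-0.9, 2.11], [0.09, 2.58], [-1.31, 4.45], [0.11, 2.69], [-2.54, 2.54]. Speed limits (rad/s): [2.39, 2.39, 3.01, 3.14, 3.14, 3.14].

### API

Orientations are given as a unit quaternion [x, y, z, w].
In Python, from bench import arm gives the robot as it stands. The module is installed in compiled form; this text tells all that it offers.
- The arm moves only by the tool arm_command, never from a script. Its argument "increments" is a list that holds one entry, the list of rows, each a list of 7 numbers: the turn, a rotation vector about the tool's x, y, z in degrees, then the shift along the tool's x, y, z in m, then the closure, from 0 (fully open) to 1 (shut). In form: [[[ax, ay, az, dx, dy, dz, gripper], ...]]. A call has 1 to 12 rows; each row is the pose to reach, as a shift and turn from the pose commanded when the call began, along the tool's axes at that moment; what a row does not reach only later rows make up. A row lasts 1/12 s, in which the tool goes at most 41.7 mm and 7.16 degrees, less where a joint would pass 70% of its speed; a pose out of reach is approached as far as the arm can. A call with a gripper value outside its range is refused whole. The fingers move at their own pace and stop on an object; "squeeze" is the grip in N (left out, the last holds). Time passes only in rows, so rows that repeat a pose let the fingers close. It gives the time, the measured TCP pose, the force, the opening and the grip force at its end, in the units of the state.
- arm.read_state(): the state, without advancing time (a new reading comes with each control period).
- arm.capture(name): name is "scene" or "top"; returns a dict with "frame" (400x640x3 uint8, red, green, blue), "z_map" (400x640 float32, m along the optical axis (not along the pixel's ray), 0 where there is no reading), "intrinsics" (3x3 intrinsics, pixels), "camera_from_world" (4x4, takes a point from world to camera coordinates). Camera axes: x right, y down, z forward; pixel columns grow to the right and rows downward; lengths in m; the calibration is good to about 2 mm. A picture is of the moment at which its call begins.
- arm.finish_job(): hands the job in; it is judged then, once.
The state is a dict: "clock": time; "q": joint angles; "joint_velocities": joint speeds; "joint_torque": joint torques, N m; "eef_pos": TCP position; "tool_rot": TCP orientation; "wrist_force": force on the tool from outside, world axes, zero at the start; "wrist_torque": the same for the moment, N m; "gripper_width": finger opening in m; "finger_force": force on a finger pad.
Only numpy, scipy, OpenCV 4.12 (cv2) and the standard library are available. Lean on these libraries where they do the work, as an engineer would, in place of code of your own. Each camera call takes 0.05 s, during which the arm holds its last target. There are 200 camera calls.

### The job

I want to turn the crank slowly and see whether the tall orange spool core is warped. Set that core on the dome of the rewinder's hub, over the threaded stud, so that it balances there level and let go of it; then press the rewinder's sprung brake lever down by its pad to half travel, where the lever lies level and the brake only drags, and keep holding it there with the fingers: finish while still holding it, with the core still level on its dome. Leave the other loose things on the bench where they are.

Things in the scene. Friction and masses are not known exactly. Their poses are not given: they have to be found in the camera images.
- tall_core: the tall orange plastic spool core, a ring lying flat: 56 mm across, 26 mm high, bore 26 mm, about 45 g; origin at the centre of its underside, z along its axis. It may be gripped across its outside. (The other core is as wide but only 13 mm high.)
- rewinder: the wooden hand-crank rewinder, fixed to the bench: deck 58 mm high; origin on the bench under the hub axis, z up. Body 158 mm along its x, from 124 mm on the brake side (-y) to 154 mm on the crank side (+y). Chrome flange on the hub: 120 mm across, top at 87 mm. The brass crank turns at +105 mm along y, reaches 52 mm, its handle top at 140 mm.
- dome_top (a point): top of the hub's aluminium dome, 118 mm above the bench on the hub axis; axes as the rewinder's. The dome is a sphere of radius 18 mm: the core's bore edge rests on it, underside 5.5 mm below this point, 25 mm above the flange. Friction alone keeps the core level: it stays as it is set. An 8 mm thick threaded stud stands 30 mm above this point, inside the bore.
- brake_pad (a point): centre of the top face of the black pad at the outer end of the brake lever; the pad is 30 mm (rewinder x) by 36 mm (rewinder y), 190 mm from the hub axis along the rewinder's -y, clear of the wooden body. About 104 mm above the bench when released, 85 mm when half pressed (level), 66 mm at its stop. The pad tilts with the lever.
- brake_lever (a joint): angle of the brake lever: 0 released (outer end raised 0.16 rad), 0.16 half way and level, 0.32 hard down on its stop. Pivot 120 mm from the pad's centre, towards the hub. A spring returns it to 0: pressing at the pad takes about 3.5 N to start, 8 N at half way, 13 N at the stop.
- low_core: bystander: the low orange spool core, 56 mm across and only 13 mm high, bore 26 mm; origin at the centre of its underside
- clamp_knob: bystander: black steel clamp knob, 48 mm across, 40 mm high; origin at the centre of its underside
- splicing_block: bystander: aluminium tape splicing block, 150 x 32 x 18 mm, long side along its x; origin at the centre of its underside
- cue_holder: bystander: clear acrylic cue-sheet holder block, 45 x 130 x 45 mm, long side along its y, with a paper card standing in it up to 124 mm; origin at the centre of its underside
- mug: bystander: white mug, 80 mm across, 92 mm high; origin at the centre of its underside
- screwdriver: bystander: screwdriver lying down, 180 mm long along its x, handle to its -x, about 25 mm high; origin under its middle
- torch: bystander: small hand torch lying down, 145 mm long along its x, 33 mm high; origin under its middle
Mind the look-alikes: they are no part of the job. Leave any purple or white look-alike of the tall_core alone.

How it is judged:
By the outcome, as a careful person would: the job done as asked, in the order asked, and still so for the second after the job is handed in, while the arm keeps its last pose, push and grip.
It also fails if it takes over 45 s, if anything falls off the work surface, if the arm or the gripper's body presses on something with over 40 N, if the wrist force passes 120 N, or if a joint passes its speed limit or range.

## Working session

There is one attempt and no reset: what is moved stays moved. The work goes in short steps, Python scripts to look and compute and a tool call to move; the robot and the scene stay as the last step left them, time stands still between calls to the robot, and variables do not carry over. Pictures are saved under pics/ and viewed, at most 10 in all, crops included, and the job is handed in when it is done.

Besides the shell and the picture viewer there is one more tool, called after "Call:" as name([rows], argument=value, ...), one row to a line, values as JSON. arm_command: Moves the arm, as the interface text tells. Its arguments: {"type":"object","properties":{"increments":{"type":"array"},"squeeze":{"type":"number"}},"required":["increments"]}

```bash
mkdir -p pics; cat > h.py <<'E'
import numpy as np, cv2
from bench import arm
def pts(c):
    K=c["intrinsics"];T=np.linalg.inv(c["camera_from_world"]);z=c["z_map"]
    v,u=np.indices(z.shape)
    P=np.stack([(u-K[0,2])/K[0,0]*z,(v-K[1,2])/K[1,1]*z,z,np.ones_like(z)],-1)
    return (P@T.T)[...,:3]
def ray(c,u,v,h):
    K=c["intrinsics"];T=np.linalg.inv(c["camera_from_world"])
    d=T[:3,:3]@np.array([(u-K[0,2])/K[0,0],(v-K[1,2])/K[1,1],1]);o=T[:3,3]
    return o+d*(h-o[2])/d[2]
def proj(c,p):
    q=c["camera_from_world"]@np.r_[p,1];q=c["intrinsics"]@q[:3];return q[:2]/q[2]
E
python3 - <<'E'
from h import *
for n in("scene","top"):
    c=arm.capture(n);cv2.imwrite(f"pics/{n}.png",c["frame"][...,::-1])
    print(n,np.linalg.inv(c["camera_from_world"])[:3].round(3).tolist(),c["intrinsics"].round(1).tolist())
    P=pts(c);hsv=cv2.cvtColor(c["frame"],cv2.COLOR_RGB2HSV)
    m=cv2.inRange(hsv,(5,130,100),(18,255,255));m[c["z_map"]==0]=0
    k,l,s,ce=cv2.connectedComponentsWithStats(m)
    for i in range(1,k):
        if s[i,4]>60: q=P[l==i];print(s[i].tolist(),ce[i].round(1),np.percentile(q,[5,50,95],axis=0).round(3).tolist())
s=arm.read_state();print(s)
E
```

```text
scene [[-0.872, 0.296, -0.391, 1.054], [0.49, 0.556, -0.672, 0.818], [0.019, -0.777, -0.629, 0.904]] [[413.8, 0.0, 316.9], [0.0, 413.8, 198.1], [0.0, 0.0, 1.0]]
[66, 0, 201, 121, 19255] [174.  52.] [[0.209, -1.386, -0.173], [0.634, -1.376, 0.143], [1.012, -1.366, 0.37]]
[358, 2, 20, 82, 879] [366.3  40.8] [[-0.209, -0.917, 0.032], [-0.198, -0.883, 0.222], [-0.186, -0.852, 0.38]]
[370, 41, 13, 46, 325] [375.9  64.2] [[-0.245, -0.836, 0.017], [-0.221, -0.817, 0.117], [-0.21, -0.807, 0.221]]
[564, 165, 33, 42, 600] [580.3 186.1] [[-1.832, -0.335, -0.759], [-1.61, -0.229, -0.75], [-1.371, -0.134, -0.741]]
[598, 178, 22, 18, 164] [607.8 185.9] [[-1.855, -0.182, -0.759], [-1.775, -0.138, -0.751], [-1.655, -0.114, -0.741]]
[9, 190, 62, 66, 2770] [ 38.2 221.6] [[1.432, -1.761, -0.759], [1.568, -1.517, -0.75], [1.699, -1.317, -0.742]]
[275, 193, 73, 49, 700] [312.9 218.6] [[0.546, -0.137, 0.055], [0.589, 0.009, 0.058], [0.633, 0.1, 0.061]]
[331, 201, 37, 28, 345] [350.  213.7] [[0.451, -0.022, 0.055], [0.494, 0.064, 0.059], [0.518, 0.093, 0.13]]
[276, 205, 92, 49, 558] [321.6 231.3] [[0.462, 
[... 2551 characters left out ...]
 array([-1.35097369e+00,  4.23743972e-01,  1.63057650e+00, -3.29995995e-05,
        1.08859408e+00, -1.89937693e-02]), 'joint_velocities': array([ 0.00082073, -0.00247761, -0.00047757,  0.00034601,  0.00098162,
       -0.00088517]), 'joint_torque': array([-4.32059278e-04, -5.45616210e+01, -2.74323589e+01,  6.45234645e-02,
        1.88484555e-02, -3.70987584e-05]), 'eef_pos': array([ 0.14776064, -0.6067876 ,  0.22200676]), 'tool_rot': array([ 9.92878178e-01,  1.19132227e-01, -8.07969044e-05, -6.56152793e-04]), 'wrist_force': array([ 0.50556184, -0.06252435,  0.03195096]), 'wrist_torque': array([ 0.00671638, -0.02977108, -0.04396874]), 'finger_force': 0.0, 'gripper_width': 0.08757029444898969}
```

View pics/scene.png

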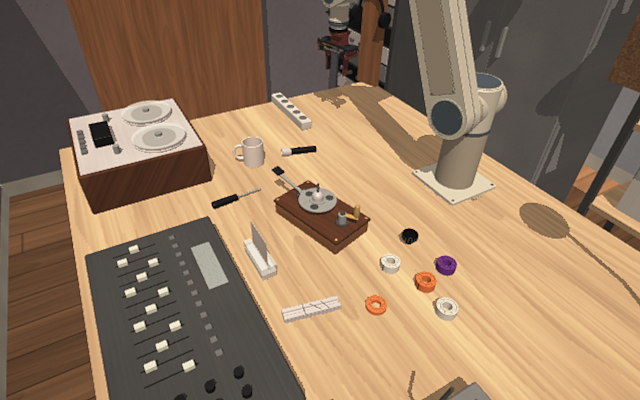

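View pics/top.png

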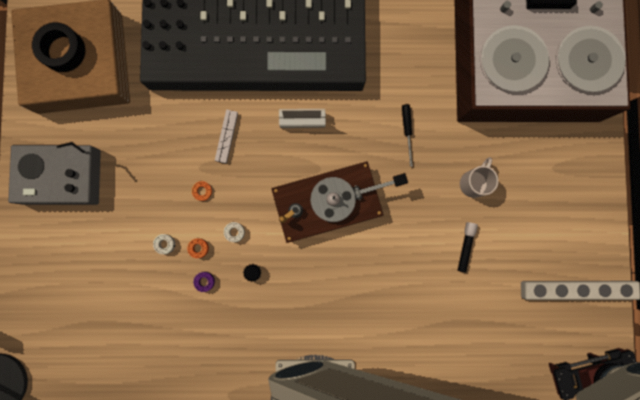

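```bash
cat >> h.py <<'E'
def fitc(q):
    # least squares circle
    A=np.c_[2*q[:,:2],np.ones(len(q))];b=(q[:,:2]**2).sum(1);s=np.linalg.lstsq(A,b,rcond=None)[0]
    return s[:2],np.sqrt(s[2]+s[0]**2+s[1]**2)
def mtop(c,box,h,mask):
    "outer contour of mask in box, cast on plane h, enclosing-circle and ellipse centre"
    u0,v0,u1,v1=box;m=np.zeros_like(mask);m[v0:v1,u0:u1]=mask[v0:v1,u0:u1]
    cs,_=cv2.findContours(m,cv2.RETR_EXTERNAL,cv2.CHAIN_APPROX_NONE);k=max(cs,key=len)[:,0]
    q=np.array([ray(c,a,b,h)[:2] for a,b in k]);return fitc(q),cv2.minEnclosingCircle((q*1000).astype(np.float32)),q
E
python3 - <<'E'
from h import *
cs={n:arm.capture(n) for n in("scene","top")}
c=cs["top"];P=pts(c);hsv=cv2.cvtColor(c["frame"],cv2.COLOR_RGB2HSV)
org=cv2.inRange(hsv,(4,110,60),(20,255,255))
def show(name,box,f=9):
    n=name.split("_")[0];u0,v0,u1,v1=box
    return cv2.resize(cs[n]["frame"][v0:v1,u0:u1,::-1],None,fx=f,fy=f,interpolation=cv2.INTER_CUBIC)
a=show("scene",(355,225,465,325),5);b=show("top",(150,175,260,297),4)
H=max(a.shape[0],b.shape[0]);pad=lambda i:cv2.copyMakeBorder(i,0,H-i.shape[0],0,0,0)
cv2.imwrite("pics/cores.png",cv2.resize(np.hstack([pad(a),pad(b)]),None,fx=.8,fy=.8))
a=show("scene",(265,160,375,255),4);b=show("top",(270,160,415,245),4);H=max(a.shape[0],b.shape[0])
g=np.hstack([pad(a),pad(b)]);cv2.imwrite("pics/rew.png",cv2.resize(g,None,fx=.78,fy=.78))
# tall core
z=P[...,2]
for h,zl in((.026,.018),(.013,.006)):
    pass
print("tall top-face",[x for x in mtop(c,(180,232,215,265),.026,((org>0)&(z>.018)).astype(np.uint8))[:2]])
print("low",[x for x in mtop(c,(185,175,217,205),.013,((org>0)&(z>.006)).astype(np.uint8))[:2]])
cs2=cs["scene"];Ps=pts(cs2);hs=cv2.cvtColor(cs2["frame"],cv2.COLOR_RGB2HSV);os=cv2.inRange(hs,(4,110,60),(20,255,255))
print("tall scene",mtop(cs2,(408,265,442,298),.026,((os>0)&(Ps[...,2]>.021)).astype(np.uint8))[:2])
# flange
for n,box,Q in(("top",(300,165,365,230),P),("scene",(280,170,350,225),Ps)):
    m=((Q[...,2]>.080)&(Q[...,2]<.094)&(abs(Q[...,0]-.505)<.12)&(abs(Q[...,1])<.12)).astype(np.uint8)
    r=mtop(cs[n],box,.087,m);print("flange",n,r[:2])
    w=(Q[...,2]>.12)&(Q[...,2]<.16)&(abs(Q[...,0]-.5)<.06)&(abs(Q[...,1]+.03)<.06)
    print("stud",n,w.sum(),Q[w].mean(0) if w.any() else 0, np.argwhere(w).mean(0)[::-1] if w.any() else 0)
# pad
for n,box,Q in(("top",(385,165,415,195),P),("scene",(268,160,292,180),Ps)):
    fr=cs[n]["frame"].max(2);w=np.zeros(fr.shape,bool);w[box[1]:box[3],box[0]:box[2]]=1;w&=(Q[...,2]>.085)&(Q[...,2]<.12)&(fr<70)
    print("pad",n,w.sum(),Q[w].mean(0),np.argwhere(w).mean(0)[::-1],Q[w][:,2].min(),Q[w][:,2].max())
E
```

```text
tall top-face [(array([0.41749345, 0.32613567]), np.float64(0.02678407039024844)), ((417.7779846191406, 325.9408264160156), 28.1395206451416)]
low [(array([0.57877496, 0.32009341]), np.float64(0.026825704022291272)), ((578.2035522460938, 318.6678771972656), 29.44019317626953)]
tall scene ((array([0.42060375, 0.32712527]), np.float64(0.02709017520344912)), ((422.3355712890625, 325.9258117675781), 30.205188751220703))
flange top ((array([ 0.54798102, -0.0482302 ]), np.float64(0.05850056825235744)), ((547.9464721679688, -48.28300476074219), 59.77363586425781))
stud top 10 [ 0.54753032 -0.04848631  0.1450944 ] [333.  196.8]
flange scene ((array([ 0.55403213, -0.04881563]), np.float64(0.05397680658927261)), ((555.2423706054688, -52.51565933227539), 66.88410186767578))
stud scene 25 [ 0.55193926 -0.04703877  0.13590069] [317.   187.32]
pad top 121 [ 0.59728794 -0.22913965  0.10364843] [400.0661157  179.54545455] 0.09467610147229233 0.11165655433836474
pad scene 56 [ 0.60156901 -0.22543211  0.10347144] [277.67857143 170.5       ] 0.09909119459718241 0.10825379549056902
```

View pics/cores.png

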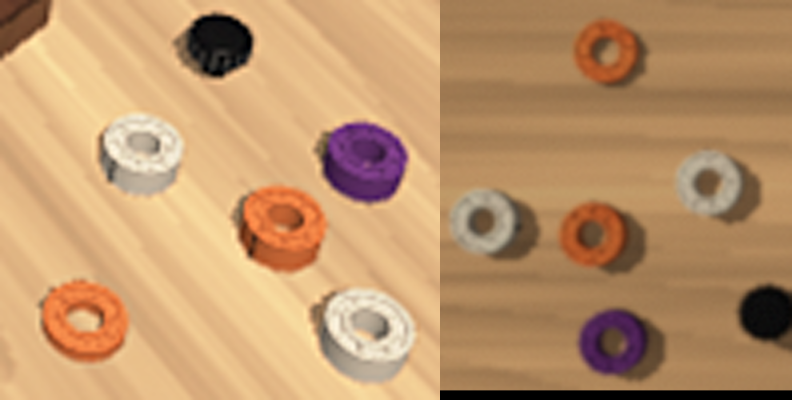

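View pics/rew.png

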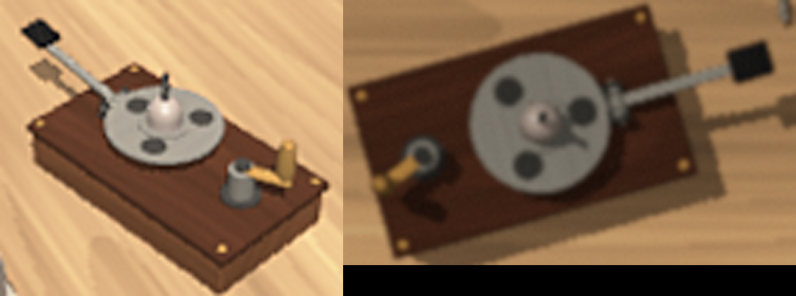

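The tall core is the thick orange ring, at scene (425,281) and top (197,248), measured at about 26 mm high. The orange ring at scene (376,305), top (202,190), is only 13 mm high. The white rings, scene (390,263) and (447,308), and the purple ring (446,265) are look-alikes. The crop confirms this. The brake lever points to the upper right in the top view, and its pad is at (400,180).

```bash
cat >> h.py <<'E'
from scipy.spatial.transform import Rotation as R
def rel(pos,yaw=None,st=None,R0=None):
    "row (deg, m) to reach TCP pos, tool straight down with tool y at world angle yaw(deg)"
    st=st or arm.read_state();r=R.from_quat(st["tool_rot"])
    d=r.inv().apply(np.array(pos)-st["eef_pos"])
    if yaw is None: t=np.zeros(3)
    else:
        a=np.radians(yaw);y=np.array([np.cos(a),np.sin(a),0]);z=np.array([0,0,-1.]);x=np.cross(y,z)
        t=(r.inv()*R.from_matrix(np.c_[x,y,z])).as_rotvec(degrees=True)
    return np.r_[t,d].round(4).tolist()
E
python3 - <<'E'
from h import *
print(rel((.47,-.2,.25),-60));print(rel((.5,.1,.25),-40));print(rel((.4185,.326,.12),-40))
E
```

```text
[-0.0516, -0.0072, -16.3182, 0.4093, -0.3192, -0.0275]
[-0.0502, -0.0163, -36.3182, 0.5094, -0.6036, -0.0272]
[-0.0502, -0.0163, -36.3182, 0.4837, -0.8423, 0.103]
```

Call:
arm_command([
  [[0, 0, -16.3, 0.409, -0.319, -0.027, 0.12], [0, 0, -16.3, 0.409, -0.319, -0.027, 0.12], [0, 0, -16.3, 0.409, -0.319, -0.027, 0.12], [0, 0, -16.3, 0.409, -0.319, -0.027, 0.12], [0, 0, -16.3, 0.409, -0.319, -0.027, 0.12], [0, 0, -16.3, 0.409, -0.319, -0.027, 0.12], [0, 0, -16.3, 0.409, -0.319, -0.027, 0.12], [0, 0, -16.3, 0.409, -0.319, -0.027, 0.12], [0, 0, -16.3, 0.409, -0.319, -0.027, 0.12], [0, 0, -16.3, 0.409, -0.319, -0.027, 0.12], [0, 0, -36.3, 0.509, -0.604, -0.027, 0.12], [0, 0, -36.3, 0.509, -0.604, -0.027, 0.12]],
], squeeze=12)

```text
clock: 1.2
eef_pos: [0.4269, -0.1983, 0.2456]
tool_rot: [0.925, 0.38, 0.0, 0.0]
wrist_force: [0.4, 0.1, -0.3]
gripper_width: 0.0773
finger_force: 0.0
```

```bash
python3 - <<'E'
from h import *
s=arm.read_state();print(s["clock"],s["eef_pos"],s["tool_rot"])
print(rel((.5,.1,.25),-40));print(rel((.4185,.326,.12),-40))
E
```

```text
1.2 [ 0.42691857 -0.198343    0.24559555] [9.25111391e-01 3.79695698e-01 2.30564317e-04 1.94912295e-04]
[0.0314, -0.0145, -5.3703, 0.2616, -0.161, -0.0044]
[0.0314, -0.0145, -5.3703, 0.3623, -0.3791, 0.1255]
```

Call:
arm_command([
  [[0, 0, -5.4, 0.262, -0.161, -0.004, 0.12], [0, 0, -5.4, 0.262, -0.161, -0.004, 0.12], [0, 0, -5.4, 0.262, -0.161, -0.004, 0.12], [0, 0, -5.4, 0.262, -0.161, -0.004, 0.12], [0, 0, -5.4, 0.262, -0.161, -0.004, 0.12], [0, 0, -5.4, 0.262, -0.161, -0.004, 0.12], [0, 0, -5.4, 0.262, -0.161, -0.004, 0.12], [0, 0, -5.4, 0.35, -0.36, 0.07, 0.12], [0, 0, -5.4, 0.35, -0.36, 0.07, 0.12], [0, 0, -5.4, 0.35, -0.36, 0.07, 0.12], [0, 0, -5.4, 0.35, -0.36, 0.07, 0.12], [0, 0, -5.4, 0.35, -0.36, 0.07, 0.12]],
])

```text
clock: 2.2
eef_pos: [0.4341, 0.273, 0.1853]
tool_rot: [0.907, 0.42, 0.0, 0.0]
wrist_force: [-0.3, 0.5, 0.0]
gripper_width: 0.0773
finger_force: 0.0
```

Call:
arm_command([
  [[0, 0, 0, 0, 0, 0, 0.12], [0, 0, 0, 0, 0, 0, 0.12], [0, 0, 0, 0, 0, 0, 0.12], [0, 0, 0, 0, 0, 0, 0.12]],
])

```text
clock: 2.53
eef_pos: [0.4357, 0.2704, 0.1862]
tool_rot: [0.908, 0.42, 0.0, 0.0]
wrist_force: [-0.5, -0.7, 1.1]
gripper_width: 0.0772
finger_force: 0.0
```

```bash
python3 - <<'E'
from h import *
s=arm.read_state();print(s["clock"],s["eef_pos"],s["tool_rot"])
print(rel((.4185,.326,.1),-40));
E
```

```text
2.5333 [0.43565763 0.27039212 0.18620225] [9.07618543e-01 4.19795805e-01 2.36527926e-04 8.21701484e-05]
[0.02, -0.0206, -0.3566, 0.0312, -0.0491, 0.0862]
```

Call:
arm_command([
  [[0, 0, -0.36, 0.0312, -0.0491, 0.04, 0.12], [0, 0, -0.36, 0.0312, -0.0491, 0.086, 0.12], [0, 0, -0.36, 0.0312, -0.0491, 0.086, 0.12], [0, 0, -0.36, 0.0312, -0.0491, 0.086, 0.12], [0, 0, -0.36, 0.0312, -0.0491, 0.086, 0.12], [0, 0, -0.36, 0.0312, -0.0491, 0.086, 0.12], [0, 0, -0.36, 0.0312, -0.0491, 0.086, 0.12]],
])

```text
clock: 3.12
eef_pos: [0.4194, 0.3266, 0.1017]
tool_rot: [0.906, 0.422, 0.002, -0.0]
wrist_force: [0.1, 0.4, -0.1]
gripper_width: 0.0772
finger_force: 0.0
```

```bash
python3 - <<'E'
from h import *
s=arm.read_state();print(s["clock"],s["eef_pos"],s["tool_rot"])
print(rel((.4185,.326,.005),-40));
E
```

```text
3.1167 [0.41944668 0.32655507 0.10174794] [ 9.06407915e-01  4.22400670e-01  1.51375127e-03 -2.74001998e-04]
[0.0449, -0.1705, -0.0274, -0.0013, -0.0004, 0.0967]
```

Call:
arm_command([
  [[0, 0, 0, -0.001, 0, 0.035, 0.12], [0, 0, 0, -0.001, 0, 0.07, 0.12], [0, 0, 0, -0.001, 0, 0.09, 0.12], [0, 0, 0, -0.001, 0, 0.096, 0.12], [0, 0, 0, -0.001, 0, 0.096, 0.12], [0, 0, 0, -0.001, 0, 0.096, 0.12], [0, 0, 0, -0.001, 0, 0.096, 0.5], [0, 0, 0, -0.001, 0, 0.096, 0.5], [0, 0, 0, -0.001, 0, 0.096, 0.5], [0, 0, 0, -0.001, 0, 0.096, 0.5], [0, 0, 0, -0.001, 0, 0.096, 0.5], [0, 0, 0, -0.001, 0, 0.096, 0.5]],
], squeeze=12)

```text
clock: 4.12
eef_pos: [0.4178, 0.3265, 0.0048]
tool_rot: [0.906, 0.423, 0.001, -0.0]
wrist_force: [-0.7, -0.5, 8.4]
gripper_width: 0.0563
finger_force: 12.0
```

```bash
python3 - <<'E'
from h import *
s=arm.read_state();print(s)
print(rel((.4185,.326,.25),-40));print(rel((.548,-.048,.25),-40));
E
```

```text
{'clock': 4.1167, 'q': array([ 6.40994692e-01,  6.36533995e-01,  1.93849117e+00, -8.54043102e-05,
        5.64923990e-01,  1.33782552e+00]), 'joint_velocities': array([ 0.00070612,  0.00066076, -0.00092801,  0.00119795, -0.0006627 ,
       -0.00025771]), 'joint_torque': array([ 1.59857911e-01, -4.88712215e+01, -1.28141901e+01,  8.39553424e-02,
       -3.65574164e-01,  2.79374351e-02]), 'eef_pos': array([0.41776536, 0.32652048, 0.00484855]), 'tool_rot': array([ 9.06017147e-01,  4.23240185e-01,  8.09345552e-04, -1.44070651e-04]), 'wrist_force': array([-0.74199772, -0.54182136,  8.44273401]), 'wrist_torque': array([-0.11997309,  0.10476613,  0.02980602]), 'finger_force': 12.001034212298691, 'gripper_width': 0.056253746507606804}
[0.0242, -0.091, 0.0787, 0.0005, 0.001, -0.2452]
[0.0242, -0.091, 0.0787, -0.2033, 0.3403, -0.2453]
```

Call:
arm_command([
  [[0, 0, 0, 0, 0, -0.01, 0.5], [0, -0.09, 0, 0, 0, -0.04, 0.5], [0, -0.09, 0, 0, 0, -0.08, 0.5], [0, -0.09, 0, 0, 0, -0.12, 0.5], [0, -0.09, 0, 0, 0, -0.16, 0.5], [0, -0.09, 0, 0, 0, -0.19, 0.5], [0, -0.09, 0, -0.02, 0.034, -0.19, 0.5], [0, -0.09, 0, -0.04, 0.068, -0.19, 0.5], [0, -0.09, 0, -0.06, 0.102, -0.19, 0.5], [0, -0.09, 0, -0.08, 0.136, -0.19, 0.5], [0, -0.09, 0, -0.1, 0.17, -0.19, 0.5], [0, -0.09, 0, -0.12, 0.2, -0.19, 0.5]],
])

```text
clock: 5.12
eef_pos: [0.4939, 0.1037, 0.1947]
tool_rot: [0.906, 0.423, -0.0, 0.001]
wrist_force: [0.9, 1.5, -0.2]
gripper_width: 0.056
finger_force: 12.0
```

```bash
python3 - <<'E'
from h import *
s=arm.read_state();print(s["gripper_width"],s["finger_force"],s["eef_pos"])
print(rel((.548,-.048,.185),-40));
E
```

```text
0.05595933852262739 12.000803228002042 [0.49391839 0.10369981 0.19465163]
[0.0402, 0.0505, 0.0718, -0.0816, 0.1388, 0.0098]
```

Call:
arm_command([
  [[0, 0, 0, -0.017, 0.028, 0.002, 0.5], [0, 0, 0, -0.034, 0.056, 0.004, 0.5], [0, 0, 0, -0.05, 0.084, 0.006, 0.5], [0, 0, 0, -0.065, 0.11, 0.01, 0.5], [0, 0, 0, -0.076, 0.13, 0.01, 0.5], [0, 0, 0, -0.082, 0.139, 0.01, 0.5], [0, 0, 0, -0.082, 0.139, 0.01, 0.5], [0, 0, 0, -0.082, 0.139, 0.01, 0.5], [0, 0, 0, -0.082, 0.139, 0.01, 0.5], [0, 0, 0, -0.082, 0.139, 0.01, 0.5], [0, 0, 0, -0.082, 0.139, 0.01, 0.5]],
])

```text
clock: 6.03
eef_pos: [0.5471, -0.0453, 0.1841]
tool_rot: [0.906, 0.424, -0.001, 0.0]
wrist_force: [0.1, 1.6, -0.3]
gripper_width: 0.0561
finger_force: 12.0
```

```bash
python3 - <<'E'
from h import *
s=arm.read_state();print(s["clock"],s["eef_pos"],s["tool_rot"],s["wrist_force"])
im=[]
for n,d in(("scene",.45),("top",.45)):
    c=arm.capture(n);P=pts(c);hsv=cv2.cvtColor(c["frame"],cv2.COLOR_RGB2HSV)
    o=cv2.inRange(hsv,(4,120,50),(20,255,255));z=P[...,2]
    w=(o>0)&(z>.155)&(z<.22)&(np.hypot(P[...,0]-.55,P[...,1]+.05)<.06)
    print(n,w.sum(),np.percentile(P[w],[2,50,98],axis=0).round(4).tolist(),np.argwhere(w).mean(0)[::-1])
    u,v=proj(c,(.548,-.048,.16)).astype(int);im.append(cv2.resize(c["frame"][v-45:v+45,u-35:u+35,::-1],None,fx=5.5,fy=5.5,interpolation=cv2.INTER_CUBIC));print(u,v)
cv2.imwrite("pics/hover.png",np.hstack(im))
E
```

```text
6.0333 [ 0.5471299  -0.04528167  0.18410017] [ 9.05729073e-01  4.23856387e-01 -7.37283115e-04  2.57442428e-04] [ 0.10873566  1.60337455 -0.30942589]
scene 320 [[0.5254, -0.0677, 0.1801], [0.5519, -0.0337, 0.2013], [0.578, -0.0161, 0.2142]] [318.81875 172.225  ]
318 180Traceback (most recent call last):
  File "<stdin>", line 8, in <module>
    return _quantile_unchecked(
        a, q, axis, out, overwrite_input, method, keepdims, weights)
    return _ureduce(a,
                    func=_quantile_ureduce_func,
    ...<5 lines>...
                    overwrite_input=overwrite_input,
                    method=method)
    r = func(a, **kwargs)
    result = _quantile(arr,
                       quantiles=q,
    ...<2 lines>...
                       out=out,
                       weights=wgt)
    slices_having_nans = np.isnan(arr[-1, ...])
                                  ~~~^^^^^^^^^
IndexError: index -1 is out of bounds for axis 0 with size 0
```

View picture.

```bash
python3 - <<'E'
from h import *
im=[]
f=[]
for n in("scene","top"):
    c=arm.capture(n);f.append(arm.read_state()["wrist_force"].round(2));u,v=proj(c,(.548,-.048,.16)).astype(int);print(n,proj(c,(.548,-.048,.16)))
    im.append(cv2.resize(c["frame"][v-45:v+45,u-35:u+35,::-1],None,fx=5.5,fy=5.5,interpolation=cv2.INTER_CUBIC))
cv2.imwrite("pics/hover.png",np.hstack(im))
s=arm.read_state();print(f,s["eef_pos"],s["tool_rot"],rel((.5482,-.0477,.15),-40))
E
```

```text
scene [318.13404016 180.44085058]
top [333.02973094 196.09611516]
[array([ 0.09, -0.43,  0.46]), array([ 0.09,  0.54, -0.94])] [ 0.54740498 -0.04596137  0.18404402] [ 9.05901289e-01  4.23488214e-01 -6.82424820e-04  3.48931392e-04] [0.0032, 0.0878, 0.11, -0.0008, 0.0017, 0.034]
```

View pics/hover.png

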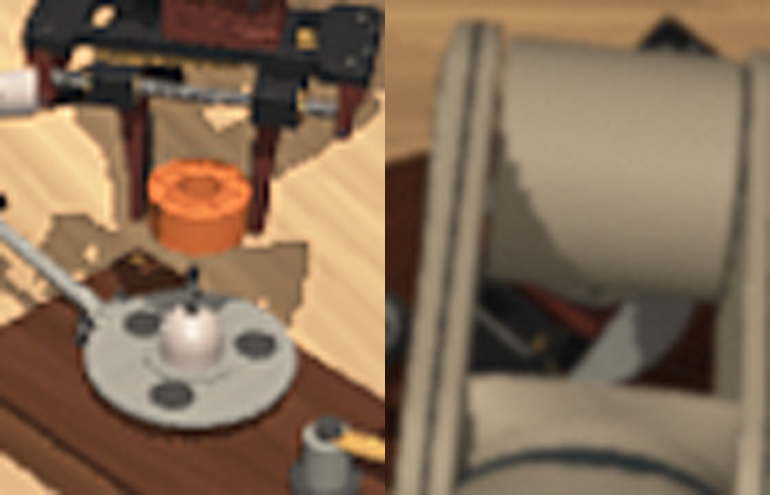

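```bash
cat >> h.py <<'E'
def circ(c,x,y,r,hs):
    a=np.linspace(0,2*np.pi,120)
    return np.array([proj(c,(x+r*np.cos(t),y+r*np.sin(t),h)) for h in hs for t in a])
def cen(q):
    m=cv2.moments(cv2.convexHull(q.astype(np.float32)));return np.array([m["m10"],m["m01"]])/m["m00"],m["m00"]
def locate(c,mask,x,y,r,hs):
    cs,_=cv2.findContours(mask.astype(np.uint8),cv2.RETR_EXTERNAL,cv2.CHAIN_APPROX_NONE)
    m=np.zeros(mask.shape,np.uint8);cv2.fillConvexPoly(m,cv2.convexHull(max(cs,key=cv2.contourArea)),1)
    M=cv2.moments(m,True);g=np.array([M["m10"],M["m01"]])/M["m00"];p=np.array([x,y])
    for _ in range(5):
        f=lambda p:cen(circ(c,*p,r,hs))[0]
        J=np.c_[f(p+[.002,0])-f(p),f(p+[0,.002])-f(p)]/.002;p=p+np.linalg.solve(J,g-f(p))
    return p.round(4),M["m00"],cen(circ(c,*p,r,hs))[1],g.round(1)
E
python3 - <<'E'
from h import *
c=arm.capture("scene");s=arm.read_state();P=pts(c);z=P[...,2];hsv=cv2.cvtColor(c["frame"],cv2.COLOR_RGB2HSV)
near=np.hypot(P[...,0]-.55,P[...,1]+.05)
core=(cv2.inRange(hsv,(3,110,40),(20,255,255))>0)&(z>.165)&(z<.225)&(near<.06)
zt=s["eef_pos"][2]
print(s["eef_pos"])
for dz in(-.005,-.007): print("core",locate(c,core,.55,-.05,.028,[zt+dz,zt+dz+.026]))
fl=((z>.078)&(z<.125)&(near<.075)&(hsv[...,1]<70)).astype(np.uint8)
fl=cv2.morphologyEx(fl,cv2.MORPH_OPEN,np.ones((5,5),np.uint8))
print("flange",locate(c,fl,.55,-.05,.06,[.087]))
h=c["frame"].copy()
h[core]=(0,255,0);h[fl>0]=(0,0,255)
cv2.imwrite("pics/m.png",cv2.resize(h[130:240,260:380,::-1],None,fx=5,fy=5))
E
```

```text
[ 0.54740366 -0.04607115  0.18400383]
core (array([ 0.5477, -0.05  ]), 416.0, 296.9017250877805, array([318.1, 171.5]))
core (array([ 0.5463, -0.0525]), 416.0, 295.2401241757907, array([318.1, 171.5]))
flange (array([ 0.5512, -0.0471]), 756.0, 735.4724019174464, array([316.9, 200.1]))
```

View pics/m.png

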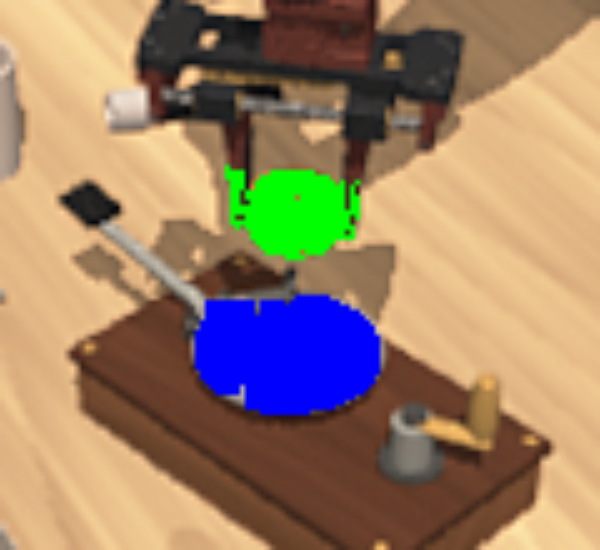

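The core mask (green, around (318,172)) leaks onto the finger edges, and the flange mask (blue, around (317,200)) is nearly clean. I'll tighten the core mask.

```bash
cat >> h.py <<'E'
def corepos(c,zu,h=.026):
    P=pts(c);hsv=cv2.cvtColor(c["frame"],cv2.COLOR_RGB2HSV);near=np.hypot(P[...,0]-.55,P[...,1]+.05)
    m=((cv2.inRange(hsv,(3,150,100),(20,255,255))>0)&(P[...,2]>zu-.02)&(P[...,2]<zu+.05)&(near<.06)).astype(np.uint8)
    m=cv2.morphologyEx(cv2.morphologyEx(m,cv2.MORPH_CLOSE,np.ones((3,3),np.uint8)),cv2.MORPH_OPEN,np.ones((5,5),np.uint8))
    return locate(c,m,.55,-.05,.028,[zu,zu+.026])
def flpos(c):
    P=pts(c);z=P[...,2];hsv=cv2.cvtColor(c["frame"],cv2.COLOR_RGB2HSV);near=np.hypot(P[...,0]-.55,P[...,1]+.05)
    m=((z>.075)&(z<.13)&(near<.08)&(hsv[...,1]<90)&(hsv[...,2]>90)).astype(np.uint8)
    return locate(c,cv2.morphologyEx(m,cv2.MORPH_OPEN,np.ones((5,5),np.uint8)),.55,-.05,.06,[.087])
E
python3 - <<'E'
from h import *
for i in range(3):
    c=arm.capture("scene");s=arm.read_state();print(corepos(c,s["eef_pos"][2]-.005),flpos(c),s["eef_pos"].round(4),s["wrist_force"].round(2))
E
```

```text
(array([ 0.547, -0.047]), 286.0, 297.8964213540312, array([318.8, 171.9])) (array([ 0.5515, -0.0481]), 742.0, 734.524970170809, array([316.6, 200. ])) [ 0.5474 -0.0462  0.184 ] [ 0.42 -0.02 -0.81]
(array([ 0.5468, -0.047 ]), 284.0, 297.8276080673095, array([318.9, 171.9])) (array([ 0.5517, -0.0479]), 745.0, 734.9154000906274, array([316.6, 200. ])) [ 0.5474 -0.0463  0.184 ] [ 0.32 -0.4  -0.46]
(array([ 0.5477, -0.047 ]), 276.0, 298.0075025607366, array([318.6, 172. ])) (array([ 0.5518, -0.0481]), 747.0, 734.773381222738, array([316.6, 200. ])) [ 0.5475 -0.0464  0.184 ] [ 0.25 -0.24 -1.48]
```

Call:
arm_command([
  [[0, 0.09, 0, 0.0016, 0.004, 0, 0.5], [0, 0.09, 0, 0.0016, 0.004, 0.01, 0.5], [0, 0.09, 0, 0.0016, 0.004, 0.02, 0.5], [0, 0.09, 0, 0.0016, 0.004, 0.03, 0.5], [0, 0.09, 0, 0.0016, 0.004, 0.04, 0.5], [0, 0.09, 0, 0.0016, 0.004, 0.05, 0.5], [0, 0.09, 0, 0.0016, 0.004, 0.056, 0.5], [0, 0.09, 0, 0.0016, 0.004, 0.056, 0.5], [0, 0.09, 0, 0.0016, 0.004, 0.056, 0.5], [0, 0.09, 0, 0.0016, 0.004, 0.056, 0.5], [0, 0.09, 0, 0.0016, 0.004, 0.056, 0.5], [0, 0.09, 0, 0.0016, 0.004, 0.056, 0.5]],
])

```text
clock: 7.43
eef_pos: [0.5519, -0.0479, 0.1285]
tool_rot: [0.906, 0.423, 0.0, 0.0]
wrist_force: [-0.0, 0.4, -1.1]
gripper_width: 0.056
finger_force: 12.0
```

```bash
python3 - <<'E'
from h import *
for i in range(4):
    c=arm.capture("scene");s=arm.read_state();print(corepos(c,s["eef_pos"][2]-.005),flpos(c),s["eef_pos"].round(4),s["wrist_force"].round(2))
print(s["tool_rot"],s["clock"])
u,v=318,190
cv2.imwrite("pics/low.png",cv2.resize(c["frame"][v-40:v+40,u-40:u+40,::-1],None,fx=7,fy=7,interpolation=cv2.INTER_CUBIC))
E
```

```text
(array([ 0.5522, -0.0495]), 271.0, 285.6592715231236, array([316.5, 186.8])) (array([ 0.5587, -0.0424]), 618.0, 745.9652174517978, array([315.5, 201.7])) [ 0.5518 -0.0479  0.1285] [ 0.47 -0.69 -0.22]
(array([ 0.5525, -0.0494]), 273.0, 285.703830488259, array([316.5, 186.9])) (array([ 0.5588, -0.0429]), 613.0, 745.5448982205708, array([315.4, 201.6])) [ 0.5518 -0.0479  0.1284] [-0.25  0.7   0.34]
(array([ 0.5523, -0.0495]), 272.0, 285.6162959598005, array([316.5, 186.9])) (array([ 0.539 , -0.0204]), 278.0, 758.4709323209245, array([324.6, 203.8])) [ 0.5517 -0.0479  0.1283] [-0.32 -0.17  0.28]
(array([ 0.5525, -0.0495]), 274.0, 285.66356286406517, array([316.4, 186.9])) (array([ 0.561 , -0.0433]), 591.0, 746.4646140886471, array([314.7, 201.7])) [ 0.5516 -0.0479  0.1283] [-0.46  0.08  0.2 ]
[9.06066944e-01 4.23134269e-01 2.42867076e-04 1.53184598e-04] 7.6333
```

View pics/low.png

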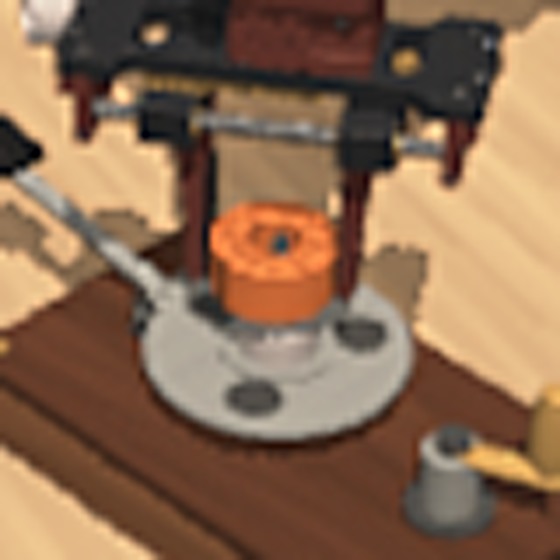

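The core is centred within about 1–2 mm. Its silhouette centre is at crop column 273 against 276 for the flange and dome, and the stud is visible inside the bore. I'll correct that and lower the core.

Call:
arm_command([
  [[0, 0, 0, 0.0004, -0.0014, 0, 0.5], [0, 0, 0, 0.0004, -0.0014, 0.003, 0.5], [0, 0, 0, 0.0004, -0.0014, 0.006, 0.5], [0, 0, 0, 0.0004, -0.0014, 0.009, 0.5], [0, 0, 0, 0.0004, -0.0014, 0.009, 0.5], [0, 0, 0, 0.0004, -0.0014, 0.009, 0.5], [0, 0, 0, 0.0004, -0.0014, 0.009, 0.5], [0, 0, 0, 0.0004, -0.0014, 0.009, 0.5]],
])

```text
clock: 8.3
eef_pos: [0.5505, -0.0467, 0.1188]
tool_rot: [0.906, 0.423, -0.0, -0.0]
wrist_force: [-0.4, -0.8, -0.0]
gripper_width: 0.0559
finger_force: 12.0
```

```bash
cat > f.py <<'E'
from h import *
F=[];T=[]
for i in range(6):
    c=arm.capture("scene");s=arm.read_state();F.append(s["wrist_force"]);T.append(s["wrist_torque"])
F=np.array(F);print(F.mean(0).round(2),F.std(0).round(2),np.mean(T,0).round(3),s["eef_pos"].round(4),s["tool_rot"].round(4),round(s["clock"],2))
print(corepos(c,s["eef_pos"][2]-.005))
E
python3 f.py
```

```text
[-1.12 -0.71  0.14] [0.39 0.18 0.48] [-0.169  0.168  0.005] [ 0.5506 -0.0466  0.119 ] [ 0.9061  0.4231  0.     -0.    ] 8.6
(array([ 0.5505, -0.0464]), 270.0, 284.3230144197587, array([317.5, 189.7]))
```

Call:
arm_command([
  [[0, 0, 0, 0, 0, 0.0005, 0.5], [0, 0, 0, 0, 0, 0.001, 0.5], [0, 0, 0, 0, 0, 0.001, 0.5], [0, 0, 0, 0, 0, 0.001, 0.5]],
])

```text
clock: 8.93
eef_pos: [0.5509, -0.0466, 0.1183]
tool_rot: [0.906, 0.423, 0.0, 0.0]
wrist_force: [-2.2, -0.7, 4.0]
gripper_width: 0.0559
finger_force: 12.0
```

```bash
python3 f.py
```

```text
[-1.79  0.25  5.16] [0.43 0.54 0.54] [-0.018  0.372 -0.012] [ 0.5509 -0.0466  0.1182] [9.061e-01 4.231e-01 2.000e-04 1.000e-04] 9.23
(array([ 0.5503, -0.0471]), 270.0, 283.85275796893984, array([317.4, 189.7]))
```

Call:
arm_command([
  [[0, 0, 0, 0, 0, -0.0015, 0.5], [0, 0, 0, -0.0004, -0.0007, -0.0015, 0.5], [0, 0, 0, -0.0004, -0.0007, -0.0015, 0.5], [0, 0, 0, -0.0004, -0.0007, -0.0005, 0.5], [0, 0, 0, -0.0004, -0.0007, 0, 0.5], [0, 0, 0, -0.0004, -0.0007, 0, 0.5], [0, 0, 0, -0.0004, -0.0007, 0, 0.5]],
])

```text
clock: 9.82
eef_pos: [0.5501, -0.0466, 0.1181]
tool_rot: [0.906, 0.423, 0.0, 0.0]
wrist_force: [-0.0, -0.7, 2.9]
gripper_width: 0.0563
finger_force: 12.0
```

```bash
python3 f.py
```

```text
[-0.49 -0.75  3.34] [0.36 0.48 0.33] [-0.19   0.087  0.001] [ 0.55   -0.0466  0.1181] [9.061e-01 4.231e-01 1.000e-04 1.000e-04] 10.12
(array([ 0.55  , -0.0469]), 268.0, 283.8178414485883, array([317.5, 189.8]))
```

Call:
arm_command([
  [[0, 0, 0, 0, 0, -0.0015, 0.5], [0, 0, 0, -0.0007, 0.0002, -0.0015, 0.5], [0, 0, 0, -0.0007, 0.0002, -0.0015, 0.5], [0, 0, 0, -0.0007, 0.0002, -0.0005, 0.5], [0, 0, 0, -0.0007, 0.0002, 0, 0.5], [0, 0, 0, -0.0007, 0.0002, 0, 0.5], [0, 0, 0, -0.0007, 0.0002, 0, 0.5]],
])

```text
clock: 10.7
eef_pos: [0.5495, -0.0472, 0.1179]
tool_rot: [0.906, 0.423, -0.0, -0.0]
wrist_force: [-1.1, -0.1, 0.4]
gripper_width: 0.056
finger_force: 12.0
```

```bash
python3 f.py
```

```text
[-0.55 -0.55  0.65] [0.53 0.58 0.48] [-0.146  0.084 -0.002] [ 0.5495 -0.0472  0.1179] [ 9.061e-01  4.232e-01 -1.000e-04 -0.000e+00] 11.0
(array([ 0.5499, -0.0472]), 272.0, 283.66167291160673, array([317.5, 189.8]))
```

Call:
arm_command([
  [[0, 0, 0, 0, 0, 0.0003, 0.5], [0, 0, 0, 0, 0, 0.0006, 0.5], [0, 0, 0, 0, 0, 0.0006, 0.5], [0, 0, 0, 0, 0, 0.0006, 0.5]],
])

```text
clock: 11.33
eef_pos: [0.5496, -0.0472, 0.1175]
tool_rot: [0.906, 0.423, 0.0, 0.0]
wrist_force: [-0.8, -1.2, 3.9]
gripper_width: 0.0562
finger_force: 12.0
```

```bash
python3 f.py
```

```text
[-1.44 -0.28  4.01] [0.33 0.7  0.58] [-0.118  0.229 -0.013] [ 0.5496 -0.0472  0.1174] [9.061e-01 4.231e-01 1.000e-04 0.000e+00] 11.63
(array([ 0.5496, -0.0475]), 267.0, 283.4144478898961, array([317.5, 189.8]))
```

Call:
arm_command([
  [[0, 0, 0, 0, 0, -0.0015, 0.5], [0, 0, 0, -0.0003, -0.0004, -0.0015, 0.5], [0, 0, 0, -0.0003, -0.0004, -0.0015, 0.5], [0, 0, 0, -0.0003, -0.0004, -0.0005, 0.5], [0, 0, 0, -0.0003, -0.0004, 0, 0.5], [0, 0, 0, -0.0003, -0.0004, 0, 0.5], [0, 0, 0, -0.0003, -0.0004, 0, 0.5]],
])

```text
clock: 12.22
eef_pos: [0.5492, -0.0473, 0.1174]
tool_rot: [0.906, 0.423, 0.0, 0.0]
wrist_force: [-0.6, -0.1, 2.9]
gripper_width: 0.0559
finger_force: 12.0
```

```bash
python3 f.py
```

```text
[-0.31 -0.78  2.96] [0.44 0.54 0.5 ] [-0.233  0.042 -0.013] [ 0.5492 -0.0472  0.1174] [9.061e-01 4.231e-01 1.000e-04 1.000e-04] 12.52
(array([ 0.5494, -0.0477]), 270.0, 283.3035255302675, array([317.5, 189.7]))
```

Call:
arm_command([
  [[0, 0, 0, 0, 0, -0.0015, 0.5], [0, 0, 0, -0.0003, 0.0003, -0.0015, 0.5], [0, 0, 0, -0.0003, 0.0003, -0.0015, 0.5], [0, 0, 0, -0.0003, 0.0003, -0.0005, 0.5], [0, 0, 0, -0.0003, 0.0003, 0, 0.5], [0, 0, 0, -0.0003, 0.0003, 0, 0.5], [0, 0, 0, -0.0003, 0.0003, 0, 0.5]],
])

```text
clock: 13.1
eef_pos: [0.5491, -0.0476, 0.1173]
tool_rot: [0.906, 0.423, -0.0, -0.0]
wrist_force: [-0.1, -0.8, 1.5]
gripper_width: 0.0561
finger_force: 12.0
```

```bash
python3 f.py
```

```text
[-0.43 -0.82  1.03] [0.61 0.37 0.56] [-0.209  0.026  0.004] [ 0.5491 -0.0476  0.1173] [ 0.9061  0.4231 -0.     -0.    ] 13.4
(array([ 0.5495, -0.0479]), 272.0, 283.2392174587585, array([317.5, 189.8]))
```

Call:
arm_command([
  [[0, 0, 0, 0, 0, 0.0002, 0.5], [0, 0, 0, 0, 0, 0.0005, 0.5], [0, 0, 0, 0, 0, 0.0005, 0.5], [0, 0, 0, 0, 0, 0.0005, 0.5]],
])

```text
clock: 13.73
eef_pos: [0.5492, -0.0476, 0.117]
tool_rot: [0.906, 0.423, 0.0, 0.0]
wrist_force: [-1.1, -1.2, 3.6]
gripper_width: 0.0557
finger_force: 12.0
```

```bash
python3 f.py
```

```text
[-1.15 -0.97  3.96] [0.45 0.33 0.53] [-0.254  0.157  0.001] [ 0.5492 -0.0476  0.117 ] [9.061e-01 4.231e-01 1.000e-04 1.000e-04] 14.03
(array([ 0.5494, -0.048 ]), 270.0, 283.0776555023622, array([317.5, 189.8]))
```

Call:
arm_command([
  [[0, 0, 0, 0, 0, -0.0015, 0.5], [0, 0, 0, -0.0003, -0.0002, -0.0015, 0.5], [0, 0, 0, -0.0003, -0.0002, -0.0015, 0.5], [0, 0, 0, -0.0003, -0.0002, -0.0005, 0.5], [0, 0, 0, -0.0003, -0.0002, 0, 0.5], [0, 0, 0, -0.0003, -0.0002, 0, 0.5], [0, 0, 0, -0.0003, -0.0002, 0, 0.5]],
])

```text
clock: 14.62
eef_pos: [0.5489, -0.0478, 0.117]
tool_rot: [0.906, 0.423, 0.0, 0.0]
wrist_force: [-1.5, -0.8, 3.1]
gripper_width: 0.0561
finger_force: 12.0
```

```bash
python3 f.py
```

```text
[-0.53 -1.38  3.18] [0.51 0.43 0.41] [-0.244  0.036 -0.005] [ 0.5489 -0.0477  0.117 ] [9.061e-01 4.232e-01 1.000e-04 1.000e-04] 14.92
(array([ 0.549 , -0.0484]), 269.0, 282.89176564407535, array([317.6, 189.7]))
```

Call:
arm_command([
  [[0, 0, 0, 0, 0, -0.0015, 0.5], [0, 0, 0, -0.0002, 0.0002, -0.0015, 0.5], [0, 0, 0, -0.0002, 0.0002, -0.0015, 0.5], [0, 0, 0, -0.0002, 0.0002, -0.0005, 0.5], [0, 0, 0, -0.0002, 0.0002, 0, 0.5], [0, 0, 0, -0.0002, 0.0002, 0, 0.5], [0, 0, 0, -0.0002, 0.0002, 0, 0.5]],
])

```text
clock: 15.5
eef_pos: [0.5488, -0.048, 0.1169]
tool_rot: [0.906, 0.423, 0.0, 0.0]
wrist_force: [-0.0, -1.6, 2.8]
gripper_width: 0.056
finger_force: 12.0
```

```bash
python3 f.py
```

```text
[-0.22 -0.32  2.45] [0.28 0.36 0.65] [-0.16   0.051 -0.011] [ 0.5488 -0.048   0.1169] [0.9061 0.4232 0.     0.    ] 15.8
(array([ 0.5492, -0.0482]), 271.0, 282.97424521204084, array([317.5, 189.8]))
```

Call:
arm_command([
  [[0, 0, 0, 0, 0, -0.0002, 0.5], [0, 0, 0, 0, 0, -0.0002, 0.5], [0, 0, 0, 0, 0, -0.0002, 0.5], [0, 0, 0, 0, 0, -0.0002, 0.36], [0, 0, 0, 0, 0, -0.0002, 0.35], [0, 0, 0, 0, 0, -0.0002, 0.34], [0, 0, 0, 0, 0, -0.0002, 0.32], [0, 0, 0, 0, 0, -0.0002, 0.3], [0, 0, 0, 0, 0, -0.0002, 0.3], [0, 0, 0, 0, 0, -0.0002, 0.3]],
], squeeze=3)

```text
clock: 16.63
eef_pos: [0.5488, -0.0479, 0.117]
tool_rot: [0.906, 0.423, -0.0, -0.0]
wrist_force: [1.1, -0.1, 0.8]
gripper_width: 0.0612
finger_force: 0.0
```

```bash
python3 f.py; python3 - <<'E'
from h import *
c=arm.capture("scene");u,v=318,190
cv2.imwrite("pics/rel.png",cv2.resize(c["frame"][v-25:v+25,u-30:u+30,::-1],None,fx=10,fy=10,interpolation=cv2.INTER_CUBIC))
E
```

```text
[ 0.2   0.24 -0.13] [0.37 0.41 0.32] [-0.05  -0.031 -0.017] [ 0.5488 -0.0479  0.1171] [ 0.9061  0.4231  0.     -0.    ] 16.93
(array([ 0.5493, -0.0483]), 271.0, 282.9964343770407, array([317.5, 189.7]))
```

View pics/rel.png

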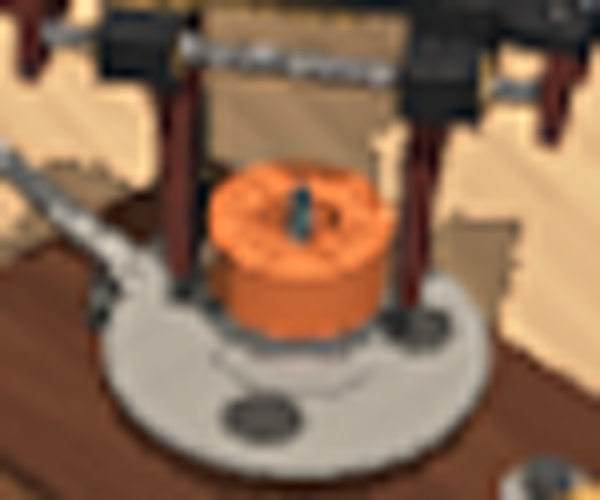

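The crop shows the core level on the dome with the stud centred in the bore, the fingers clear on both sides. Now I'll open further and lift straight up.

Call:
arm_command([
  [[0, 0, 0, 0, 0, 0, 0.2], [0, 0, 0, 0, 0, 0, 0.2], [0, 0, 0, 0, 0, -0.01, 0.2], [0, 0, 0, 0, 0, -0.025, 0.2], [0, 0, 0, 0, 0, -0.045, 0.2], [0, 0, 0, 0, 0, -0.07, 0.2], [0, 0, 0, 0, 0, -0.1, 0.2], [0, 0, 0, 0, 0, -0.12, 0.2], [0, 0, 0, 0.03, 0, -0.12, 1], [0, 0, 0, 0, 0.03, -0.12, 1], [0, 0, 0, 0, 0.06, -0.12, 1], [0, 0, 0, 0, 0.09, -0.12, 1]],
])

```text
clock: 17.98
eef_pos: [0.6183, -0.1056, 0.2385]
tool_rot: [0.906, 0.424, 0.0, 0.0]
wrist_force: [0.6, 1.1, 0.5]
gripper_width: 0.0469
finger_force: 0.0
```

```bash
cat > t.py <<'E'
from h import *
for n in("scene","top"):
    N=[]
    for i in range(4):
        c=arm.capture(n);P=pts(c);hsv=cv2.cvtColor(c["frame"],cv2.COLOR_RGB2HSV)
        w=(cv2.inRange(hsv,(3,120,90),(20,255,255))>0)&(P[...,2]>.13)&(P[...,2]<.147)&(np.hypot(P[...,0]-.55,P[...,1]+.05)<.04)
        w=cv2.erode(w.astype(np.uint8),np.ones((2,2),np.uint8))>0
        q=P[w]
        if len(q)>20:
            a=np.linalg.lstsq(np.c_[q[:,:2]-q[:,:2].mean(0),np.ones(len(q))],q[:,2],rcond=None)[0];N.append(np.r_[np.degrees(a[:2]),a[2]*1000,q[:,:2].mean(0)*1000,len(q)])
    if N: print(n,"tilt deg x,y, height, ctr, n",np.mean(N,0).round(2),np.std(N,0).round(2)[:3])
print(corepos(arm.capture("scene"),.1125))
E
python3 t.py; python3 - <<'E'
from h import *
c=arm.capture("top");P=pts(c);fr=c["frame"].max(2);w=np.zeros(fr.shape,bool);w[165:195,385:415]=1;w&=(P[...,2]>.085)&(P[...,2]<.12)&(fr<70)
print("pad",w.sum(),P[w].mean(0))
s=arm.read_state();print(s["eef_pos"],s["gripper_width"],s["clock"])
E
```

```text
scene tilt deg x,y, height, ctr, n [ 2.4000e-01 -1.6300e+00  1.3623e+02  5.5121e+02 -4.1620e+01  1.1975e+02] [0.68 0.44 0.23]
top tilt deg x,y, height, ctr, n [ -1.48   1.67 136.01 549.97 -31.41  60.  ] [1.14 2.96 0.22]
(array([ 0.5496, -0.0478]), 271.0, 283.32169946841896, array([317.5, 189.7]))
pad 0 [nan nan nan]
[ 0.61727549 -0.10515052  0.23731871] 0.006741200513903491 18.4833<stdin>:3: RuntimeWarning: Mean of empty slice.
  ret = um.true_divide(
```

```bash
python3 - <<'E'
from h import *
print(rel((.598,-.230,.14),-75))
E
```

```text
[-0.0075, 0.0015, 35.0959, -0.1081, 0.0653, 0.0973]
```

Call:
arm_command([
  [[0, 0, 7, -0.03, 0.018, 0, 1], [0, 0, 14, -0.06, 0.036, 0, 1], [0, 0, 21, -0.09, 0.055, 0.01, 1], [0, 0, 28, -0.108, 0.065, 0.03, 1], [0, 0, 35, -0.108, 0.065, 0.06, 1], [0, 0, 35, -0.108, 0.065, 0.09, 1], [0, 0, 35, -0.108, 0.065, 0.097, 1], [0, 0, 35, -0.108, 0.065, 0.097, 1], [0, 0, 35, -0.108, 0.065, 0.097, 1], [0, 0, 35, -0.108, 0.065, 0.097, 1], [0, 0, 35, -0.108, 0.065, 0.097, 1]],
], squeeze=10)

```text
clock: 19.4
eef_pos: [0.5996, -0.2304, 0.1422]
tool_rot: [0.991, 0.132, 0.001, 0.001]
wrist_force: [0.7, -0.2, -0.3]
gripper_width: 0.0006
finger_force: 0.0
```

```bash
python3 - <<'E'
from h import *
c=arm.capture("scene");u,v=proj(c,(.598,-.23,.12)).astype(int);print(u,v)
cv2.imwrite("pics/pad.png",cv2.resize(c["frame"][v-35:v+45,u-35:u+65,::-1],None,fx=6,fy=6,interpolation=cv2.INTER_CUBIC))
s=arm.read_state();print(s["eef_pos"],s["tool_rot"],s["wrist_force"],s["clock"],rel((.598,-.23,.09),-75))
E
```

```text
277 165
[ 0.59948462 -0.23036038  0.14198382] [9.91320888e-01 1.31455663e-01 1.31552026e-03 7.58933591e-04] [ 0.21276851 -0.71524975 -0.58325999] 19.45 [0.1059, -0.1381, 0.1075, -0.0015, -0.0008, 0.052]
```

View pics/pad.png

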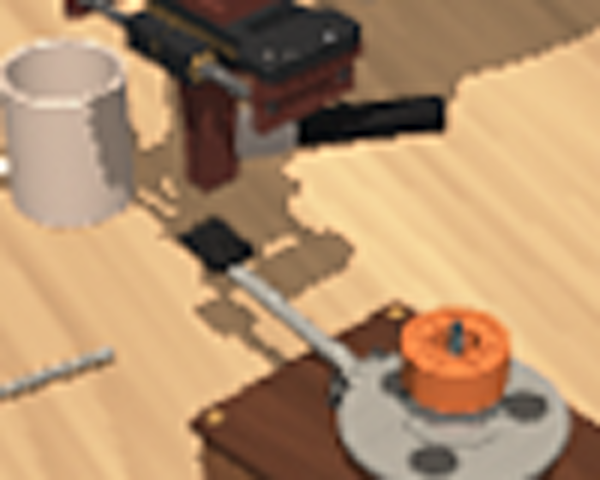

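The shut fingers are at crop (212,185), above the pad at (215,240). The core is level on the dome. Next I'll press slowly.

Call:
arm_command([
  [[0, 0, 0, -0.001, -0.001, 0.015, 1], [0, 0, 0, -0.001, -0.001, 0.028, 1], [0, 0, 0, -0.001, -0.001, 0.034, 1], [0, 0, 0, -0.001, -0.001, 0.038, 1], [0, 0, 0, -0.001, -0.001, 0.042, 1], [0, 0, 0, -0.001, -0.001, 0.046, 1], [0, 0, 0, -0.001, -0.001, 0.05, 1], [0, 0, 0, -0.001, -0.001, 0.053, 1], [0, 0, 0, -0.001, -0.001, 0.055, 1], [0, 0, 0, -0.001, -0.001, 0.055, 1], [0, 0, 0, -0.001, -0.001, 0.055, 1], [0, 0, 0, -0.001, -0.001, 0.055, 1]],
])

```text
clock: 20.45
eef_pos: [0.598, -0.2309, 0.0863]
tool_rot: [0.991, 0.131, 0.001, 0.001]
wrist_force: [-2.8, -5.1, 6.3]
gripper_width: 0.0006
finger_force: 3.7
```

```bash
python3 f.py; python3 t.py
```

```text
[-2.27 -4.28  7.36] [0.35 0.5  0.48] [-0.838  0.393 -0.016] [ 0.598  -0.2309  0.0863] [0.9914 0.1311 0.001  0.0012] 20.75
(array([ 0.545 , -0.0546]), 30.0, 273.6078094521072, array([317.5, 196. ]))
scene tilt deg x,y, height, ctr, n [-3.9000e-01 -2.2400e+00  1.3619e+02  5.5183e+02 -4.1690e+01  1.2225e+02] [0.56 1.06 0.07]
top tilt deg x,y, height, ctr, n [ -0.82  -1.5  136.19 546.59 -49.43 202.  ] [0.55 0.62 0.04]
(array([ 0.5496, -0.0478]), 271.0, 283.32169946841896, array([317.5, 189.7]))
```

Call:
arm_command([
  [[0, 0, 0, 0, 0, 0.0007, 1], [0, 0, 0, 0, 0, 0.0013, 1], [0, 0, 0, 0, 0, 0.0013, 1], [0, 0, 0, 0, 0, 0.0013, 1], [0, 0, 0, 0, 0, 0.0013, 1]],
])

```text
clock: 21.62
eef_pos: [0.5981, -0.231, 0.0851]
tool_rot: [0.991, 0.131, 0.001, 0.001]
wrist_force: [-1.9, -4.4, 7.7]
gripper_width: 0.0007
finger_force: 3.9
```

```bash
python3 - <<'E'
from h import *
F=[];A=[];B=[];L=[]
for i in range(6):
    c=arm.capture("top");s=arm.read_state();F.append(s["wrist_force"]);P=pts(c)
    r=P-[.549,-.048,0];near=np.hypot(r[...,0],r[...,1])
    def pl(w):
        q=P[w];return np.degrees(np.linalg.lstsq(np.c_[q[:,:2]-q[:,:2].mean(0),np.ones(len(q))],q[:,2],rcond=None)[0])
    A.append(pl((near<.026)&(near>.015)&(abs(P[...,2]-.138)<.006)));B.append(pl((near<.057)&(near>.038)&(abs(P[...,2]-.087)<.006)))
    a=-(r[...,0]*-.2588+r[...,1]*.9659);b=r[...,0]*.9659+r[...,1]*.2588   # along lever, across
    w=(abs(b)<.006)&(a>.085)&(a<.172)&(P[...,2]>.07);L.append(P[w][:,2].tolist() and np.r_[np.polyfit(a[w],P[w][:,2],1),w.sum()])
print(np.mean(F,0).round(2),s["eef_pos"].round(4),s["clock"])
print("core tilt",np.mean(A,0).round(2),np.std(A,0).round(2),"flange",np.mean(B,0).round(2),"lever slope,z0,n",np.mean(L,0).round(4))
c=arm.capture("scene");u,v=285,172
cv2.imwrite("pics/press.png",cv2.resize(c["frame"][v-40:v+40,u-40:u+60,::-1],None,fx=7,fy=7,interpolation=cv2.INTER_CUBIC))
E
```

```text
[-2.2  -4.98  7.59] [ 0.598  -0.231   0.0851] 21.9167
core tilt [-0.38 -0.21  7.83] [0.53 0.71 0.01] flange [ 0.07 -0.09  4.95] lever slope,z0,n [ 4.075700e+00 -1.821000e-01  2.866667e+02]
```

```bash
python3 - <<'E'
from h import *
for n in("top","scene"):
    L=[]
    for i in range(3):
        c=arm.capture(n);P=pts(c);r=P-[.549 if n=="top" else .5515,-.048,0]
        a=-(r[...,0]*-.2588+r[...,1]*.9659);b=r[...,0]*.9659+r[...,1]*.2588
        w=(abs(b)<.005)&(a>.09)&(a<.17)&(P[...,2]>.066)&(P[...,2]<.105)
        if w.sum()>5:L.append(np.r_[np.polyfit(a[w]-.13,P[w][:,2],1),w.sum()])
    print(n,np.round(L,4))
E
```

```text
top [[-2.43e-02  7.47e-02  3.40e+01]
 [ 8.07e-02  7.80e-02  3.60e+01]
 [ 1.93e-02  7.70e-02  3.60e+01]]
scene [[-1.30e-03  7.57e-02  4.00e+01]
 [-1.31e-02  7.61e-02  4.40e+01]
 [-3.50e-03  7.57e-02  4.20e+01]]
```

View pics/press.png

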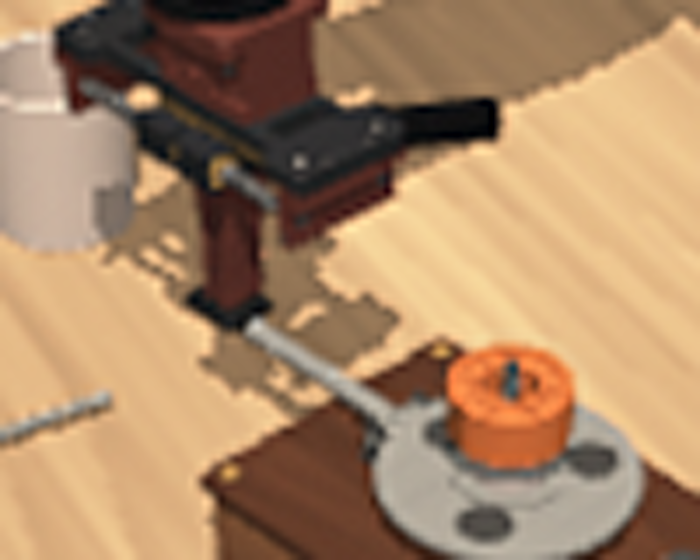

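The picture shows the fingers on the pad at crop (230,305), with the lever lying level: its slope is about 0 and the force is about 7.6 N. The core sits level on the dome at crop (510,405). I'm handing in.

```bash
python3 -c "
from bench import arm
print(arm.finish_job())"
```

```text
the job is handed in; nothing more can be done
None
```

The tall orange core is balanced on the dome, level to within about 0.5° by camera depth, and the fingers are holding the brake lever level at half travel with about 7.6 N; the job was handed in at about 22 s.

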